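# Zero the indexing head and hold a hinge leaf lined up for its pin

## Robot

A 6-joint arm with a two-finger parallel gripper is mounted at the origin on the work surface. World frame = base frame: x ahead of the robot, y to its left, z up, the work surface at z = 0. Lengths are in m, angles in rad, forces in N, time in s.
With the tool pointing down it reaches from about 0.325 to 0.9 m from the base axis. Payload 6.1 kg.
Tool frame: the origin (TCP) lies between the finger pads; the fingertips stand 22 mm ahead of it and the grasp point (between the pads) lies 3 mm ahead of it (arm.tips_ahead is the distance from the TCP to the fingertips, in m); z points along the fingers, y is the line along which they close (so a half turn about z gives the same grasp; the last joint's range is limited). The gripper opens to 87 mm and grips with 3 to 60 N. Pads are 19 mm wide; open, the fingers measure 117 mm over their backs; the gripper's body (75 mm by 190 mm) begins 51 mm behind the grasp point.
Start: joints at [-1.406, 0.22, 1.526, -0, 1.395, -0.126], TCP at [0.179, -0.599, 0.245] pointing down, gripper open.
Joint ranges: [-2.98, 2.98], [-0.91, 2.08], [0.09, 2.57], [-1.24, 4.39], [0.2, 2.65], [-2.68, 2.68]. Speed limits (rad/s): [2.57, 2.57, 3.01, 3.14, 3.14, 3.14].

## Interface

Orientations are given as a 3x3 rotation matrix whose columns are the frame's x, y, z axes.
In Python, from bench import sensors, cams, order, arm gives the robot as it stands.
- The arm moves only by the tool send_rows, never from a script. Its argument "increments" is text: rows parted by semicolons, each of 7 numbers parted by spaces: the shift along the tool's x, y, z in mm, then the turn, a rotation vector about the tool's x, y, z in degrees, then the opening, from -1 (shut) to 1 (fully open). A call has 1 to 12 rows; each row shifts and turns the commanded pose from where the row before left it, along the tool's axes as they then stand; what a row does not reach is not made up. A row lasts 1/10 s, in which the tool goes at most 50 mm and 8.59 degrees, less where a joint would pass 70% of its speed; a pose out of reach is approached as far as the arm can. A call with a gripper value outside its range is refused whole. The fingers move at their own pace and stop on an object; "squeeze" is the grip in N (left out, the last holds). Time passes only in rows, so rows that do not move let the fingers close. It gives the time, the measured TCP pose, the force, the opening and the grip force at its end, in the units of the state.
- sensors.read_state(): the state, without advancing time (a new reading comes with each control period).
- cams.capture(name): name is "side" or "top" or "wrist"; returns a dict with "color" (480x640x3 uint8, red, green, blue), "K" (3x3 intrinsics, pixels), "k1" (the pictures are not rectified: a ray, as slopes to the right and down, at radius r is drawn at 1 + k1 r^2 times it, then the intrinsics apply), "position" and "attitude" of the camera in the world. Camera axes: x right, y up, looking along -z (the intrinsics and any distortion apply to the point x, -y, -z); pixel columns grow to the right and rows downward; lengths in m; the calibration is good to about 2 mm. A picture is of the moment at which its call begins. There is no depth.
- order.close_job(): hands the job in; it is judged then, once.
Trained networks look in the newest picture that a camera, given by its name, has taken for a name from the list of things; names that differ only in an ending like _2 or _b are one class to them, and where a whole thing is asked for, a point or a joint stands for the part that bears it (a point fixed in the world has none). Each returns a list of dicts, best first, with "conf" (0 to 1); they miss things now and then, are a little off and sometimes report something else, mostly with a low value. They report only what shows in the picture. A call takes as long as a camera call. They do not tell look-alikes from the thing itself.
- cams.masks_of(camera, target): "pixels" (480x640 bool, what is visible of it) and "uv" ([column, row] in pixels, amid what is visible of it).
The state is a dict: "t": time; "joint_positions": joint angles; "joint_vel": joint speeds; "tau": joint torques, N m; "tcp_pos": TCP position; "orientation": TCP orientation; "contact_force": force on the tool from outside, world axes, zero at the start; "torque": the same for the moment, N m; "opening": opening from 0.0 (shut) to 1.0 (fully open); "gripper_force": force on a finger pad.
Only numpy, scipy, OpenCV 4.12 (cv2) and the standard library are available. Lean on these libraries where they do the work, as an engineer would, in place of code of your own. Each camera call takes 0.05 s, during which the arm holds its last target. There are 200 camera calls.

## Task

Turn the jig's indexing head until its red pointer reads zero (the yellow mark). Then pick up the loose hinge leaf, the one with the round knuckle, bring its knuckle between the two ears of the receiver on the head so that the three pin holes line up, with the leaf level and sticking out on the open side away from the wooden jamb block, and finish while still holding it there in the gripper, steady and not pressing on the jig, ready for a colleague to push the pin through. Leave the other things on the bench alone.

Things in the scene. Friction and masses are not known exactly. Their poses are not given: they have to be found in the camera images.
- jig: Fixed blue base plate 170 x 150 x 30 mm (x, y, z) on the bench; origin at the centre of its underside, z up. On its top, on the +x side, a scale: yellow zero mark straight out along +x, white marks every 15 degrees. The indexing head turns on it about the vertical axis through its centre: a knurled aluminium disc, diameter 110 mm, top 44 mm above the bench, with jamb block and receiver on it.
- head (a joint): Angle (rad) of the indexing head: 0 when the red pointer is at the yellow mark, positive counter-clockwise from above; starts 0.4 to 1.05. Stops at -0.7 and 1.5. Friction about 0.15 N m: it stays where it is left. Can be turned by gripping the receiver's two ears from above across their outer faces (48 mm apart) and turning the gripper.
- receiver_hole (a point): Middle of the receiver's pin axis, midway between its two bright steel ears, 100 mm above the bench, on the head's turning axis. Turns with the head: y along the pin axis, z up, -x the open side. Each ear: a ring of 28 mm diameter, 9 mm thick along y, hole 14 mm (pin 10 mm); gap between the ears 30 mm, open above and to -x; nothing below it down to the disc, 56 mm lower.
- pointer (a point): Tip of the red pointer on the head's disc, 65 mm from the turning axis, on the head's +x side, 46 mm above the bench.
- jamb (a point): Centre of the top of the wooden jamb block on the head, behind the ears (+x of them), 112 mm above the bench; the block is 22 x 46 mm (x, y); its face towards the ears is 20 mm from the pin axis.
- leaf: Loose dark steel-coloured hinge leaf lying flat on the bench, about 0.16 kg: a plate 90 x 36 x 12 mm (x, y, z), origin at the centre of the plate's underside, z up; from its +x end a neck 22 mm wide leads to one round knuckle (a tube lying along y, outer diameter 28 mm, 22 mm long, hole 14 mm) whose underside is flush with the plate's. It and the plain strap may have changed places.
- leaf_hole (a point): Centre of the leaf's knuckle hole: at x = +70, y = 0, z = +14 mm in the leaf's frame; the hole runs along y.
- leaf_grip (a point): Good place to grip the leaf across its 36 mm width: near its centre of mass, at x = +15, y = 0, z = +6 mm in the leaf's frame.
- strap: Bystander, loose: plain flat strap 125 x 36 x 12 mm of the same dark finish but without a knuckle; origin at the centre of its underside.
- pin: Bystander, loose: the hinge pin, 10 mm thick, about 85 mm long with a red head, lying on the bench; origin on the bench under its middle.
- screwdriver: Bystander, loose: green-handled screwdriver 200 mm long, lying at the back of the bench.
- tape: Bystander, loose: black roll of tape lying flat, outer diameter 90 mm, 24 mm high; origin at the centre of its underside.
- spray: Bystander, loose: green spray can with a white band, diameter 65 mm, 190 mm tall, on the left; origin at the centre of its underside.
- cleaner: Bystander, loose: white bottle with a red label, diameter 72 mm, 170 mm tall, on the left; origin at the centre of its underside.
Not all that is in view belongs to the job. Leave any pink or turquoise look-alike of the jig alone. Of the things shaped like the leaf, the steel one is meant.

How it is judged:
On the way:
1. the head's pointer has been brought to zero, within 0.07 rad (value of joint head between -0.07 and 0.07 rad), for 0.3 s.
At the end, for the whole second after the job is handed in: Pointer zero within 0.07 rad; leaf hole within 4 mm of the ears' pin axis (forwards, height) and 6 mm of midway; pin axes within 0.10 rad; leaf level within 0.12 rad, on the open side, at rest, gripped by the fingers (over 2 N), pressing on the jig under 1.5 N (all of step 1 and x of leaf_hole in the frame of receiver_hole between -0.004 and 0.004 m and z of leaf_hole in the frame of receiver_hole between -0.004 and 0.004 m and y of leaf_hole in the frame of receiver_hole between -0.006 and 0.006 m and angle between the y axis of leaf and the y axis of receiver_hole, either way round below 0.1 rad and angle between leaf's own z axis and vertical below 0.12 rad and x of leaf_grip in the frame of receiver_hole below -0.03 m and contact force between the fingers and leaf above 2 N and contact force between leaf and jig below 1.5 N and linear speed of leaf below 0.02 m/s); the arm keeps its last pose, push and grip.
It fails at once if another loose thing on the bench is disturbed (moved over 30 mm) (distance of any of strap, pin, screwdriver, tape, spray, cleaner from where it was at the start of the episode above 0.03 m).
It also fails if it takes over 64 s, if anything falls off the work surface, if the arm or the gripper's body presses on something with over 40 N, if the wrist force passes 120 N, or if a joint passes its speed limit or range.

## Working session

There is one attempt and no reset: what is moved stays moved. The work goes in short steps, Python scripts to look and compute and a tool call to move; the robot and the scene stay as the last step left them, time stands still between calls to the robot, and variables do not carry over. Pictures are saved under pics/ and viewed, at most 10 in all, crops included, and the job is handed in when it is done.

Besides the shell and the picture viewer there is one more tool, called after "Call:" as name(argument=value, ...), one argument or row to a line, values as JSON. send_rows: Moves the arm, as the interface text tells. Its arguments: {"type":"object","properties":{"increments":{"type":"string"},"squeeze":{"type":"number"}},"required":["increments"]}

```bash
mkdir -p pics
cat > h.py <<'E'
import numpy as np, cv2
from bench import sensors, cams, order, arm
def ray(c,uv):
    K=c["K"]; d=np.array([(uv[0]-K[0,2])/K[0,0],(uv[1]-K[1,2])/K[1,1]]); s=d.copy()
    for _ in range(20): s=d/(1+c["k1"]*(s@s))
    return np.array(c["attitude"])@np.array([s[0],-s[1],-1.0])
def at_z(c,uv,z):
    r=ray(c,uv); p=np.array(c["position"]); return p+r*(z-p[2])/r[2]
def proj(c,P):
    q=np.array(c["attitude"]).T@(np.array(P)-c["position"]); s=np.array([q[0],-q[1]])/-q[2]
    s=s*(1+c["k1"]*(s@s)); return np.array([c["K"][0,0]*s[0]+c["K"][0,2],c["K"][1,1]*s[1]+c["K"][1,2]])
def tri(c1,u1,c2,u2):
    a,b=ray(c1,u1),ray(c2,u2);p,q=np.array(c1["position"]),np.array(c2["position"])
    t=np.linalg.lstsq(np.c_[a,-b],q-p,rcond=None)[0]
    return (p+t[0]*a+q+t[1]*b)/2, np.linalg.norm(p+t[0]*a-q-t[1]*b)
def save(c,n): cv2.imwrite("pics/"+n,c["color"][:,:,::-1])
E
python3 - <<'E'
from h import *
np.set_printoptions(precision=4,suppress=True)
for n in ["top","side"]:
    c=cams.capture(n); save(c,n+"1.png"); print(n,c["position"],c["k1"],c["K"][0,0]); print(np.array(c["attitude"]))
    for t in ["jig","head","receiver_hole","pointer","jamb","leaf","strap","pin","tape"]:
        for m in cams.masks_of(n,t)[:3]:
            px=m["pixels"]; print(t,round(m["conf"],2),np.round(m["uv"]),px.sum(), at_z(c,m["uv"],0.0)[:2])
E
```

```text
top [0.4736 0.0338 1.0073] -0.056066976003605946 435.16246872282693
[[ 0.0268  0.9972 -0.0692]
 [-0.9996  0.0275  0.0087]
 [ 0.0106  0.0689  0.9976]]
jig 0.91 [177. 362.] 5434 [0.2564 0.369 ]
jig 0.7 [306. 335.] 5115 [0.3256 0.0731]
jig 0.69 [482. 262.] 903 [ 0.5041 -0.3307]
head 0.96 [304. 329.] 2076 [0.3398 0.0786]
head 0.68 [274. 220.] 2021 [0.5875 0.1564]
head 0.66 [174. 360.] 2096 [0.2605 0.3769]
receiver_hole 0.9 [273. 221.] 1952 [0.5863 0.158 ]
receiver_hole 0.7 [176. 360.] 2082 [0.2598 0.3706]
receiver_hole 0.66 [310. 333.] 2021 [0.3312 0.066 ]
pointer 0.95 [305. 331.] 2092 [0.3357 0.0771]
pointer 0.85 [275. 221.] 1993 [0.5855 0.1543]
pointer 0.72 [404. 242.] 918 [ 0.5446 -0.147 ]
jamb 0.94 [274. 221.] 1945 [0.5855 0.1554]
jamb 0.94 [174. 361.] 2029 [0.2576 0.3751]
jamb 0.77 [304. 331.] 2099 [0.3356 0.0801]
leaf 0.89 [424. 313.] 886 [ 0.3818 -0.197 ]
leaf 0.79 [481. 258.] 839 [ 0.5127 -0.3288]
leaf 0.73 [498. 331.] 861 [ 0.3439 -0.3693]
strap 0.62 [404. 243.] 857 [ 0.5432 -0.1479]
strap 0.17 [275. 223.] 1933 [0.581  0.1548]
pin 0.6 [399. 173.] 205 [ 0.7074 -0.1322]
tape 0.65 
[... 336 characters left out ...]
.5975 0.1235]
head 0.59 [381. 278.] 2076 [0.3545 0.0296]
receiver_hole 0.95 [382. 279.] 2048 [0.3532 0.033 ]
receiver_hole 0.64 [377. 408.] 2916 [0.2627 0.3484]
receiver_hole 0.61 [274. 278.] 1802 [0.5945 0.1266]
pointer 0.72 [374. 402.] 2940 [0.2712 0.3396]
pointer 0.69 [383. 280.] 1965 [0.3487 0.0368]
pointer 0.62 [270. 277.] 1878 [0.6032 0.1285]
jamb 0.86 [271. 275.] 1842 [0.6047 0.1231]
jamb 0.72 [376. 405.] 2926 [0.2652 0.344 ]
jamb 0.56 [383. 281.] 2138 [0.3468 0.0383]
leaf 0.81 [426. 176.] 462 [ 0.3467 -0.3817]
leaf 0.77 [368. 174.] 443 [ 0.5072 -0.3271]
leaf 0.76 [396. 214.] 463 [ 0.3828 -0.1958]
strap 0.64 [340. 205.] 493 [ 0.5376 -0.1737]
tape 0.88 [310. 154.] 462 [ 0.7026 -0.3555]
```

View pics/top1.png

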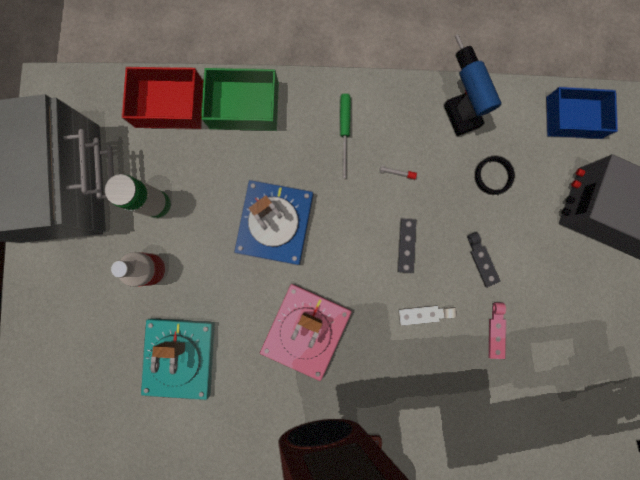

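View pics/side1.png

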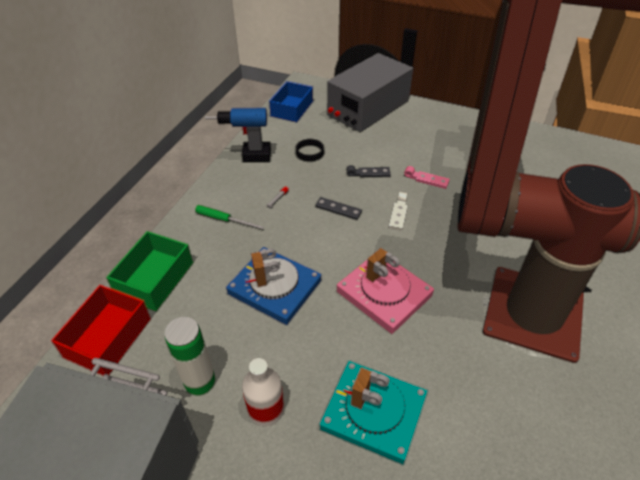

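The top view shows three jigs: blue (274,221), pink (306,333) and turquoise (177,360). The blue one fits. The leaf-shaped things are dark steel with a knuckle at (482,260), white (427,315) and pink (498,331). The dark steel one fits, and (407,245) is the plain strap. I'll confirm this in one enlarged crop.

Run:
```python
from h import *
np.set_printoptions(precision=4,suppress=True)
c=cams.capture("top"); im=c["color"]
a=cv2.resize(im[170:280,225:325],None,fx=4,fy=4,interpolation=cv2.INTER_CUBIC)
b=cv2.resize(im[220:300,440:520],(400,440),interpolation=cv2.INTER_CUBIC)
cv2.imwrite("pics/crop1.png",np.hstack([a,b])[:,:,::-1])
# jig plate: blue pixels
hsv=cv2.cvtColor(im,cv2.COLOR_RGB2HSV); m=cv2.inRange(hsv,(105,110,40),(125,255,255)); m[:165]=0; m[280:]=0; m[:,:220]=0; m[:,330:]=0
ys,xs=np.nonzero(m); P=np.array([at_z(c,(x,y),0.03)[:2] for x,y in zip(xs,ys)],np.float32)
print("plate",cv2.minAreaRect(P), cv2.boxPoints(cv2.minAreaRect(P)))
# leaf
ms=cams.masks_of("top","leaf")
for k in ms:
    if abs(k["uv"][0]-482)<8 and abs(k["uv"][1]-259)<8:
        ys,xs=np.nonzero(k["pixels"]); P=np.array([at_z(c,(x,y),0.012)[:2] for x,y in zip(xs,ys)],np.float32)
        r=cv2.minAreaRect(P); print("leaf",k["conf"],r); print(cv2.boxPoints(r)); print(at_z(c,(474,239),.02))
r=cams.masks_of("top","receiver_hole")
print(proj(c,at_z(c,(275,221),.1)), at_z(c,(273,221),.044))
```

```text
plate ((0.5811153650283813, 0.15268248319625854), (0.146580770611763, 0.16709430515766144), 80.81890869140625) [[0.4869 0.0937]
 [0.6519 0.067 ]
 [0.6753 0.2117]
 [0.5103 0.2384]]
leaf 0.72 ((0.5108115673065186, -0.3259870409965515), (0.129277765750885, 0.04027109593153), 24.004024505615234)
[[ 0.4436 -0.3339]
 [ 0.46   -0.3707]
 [ 0.5781 -0.3181]
 [ 0.5617 -0.2813]]
[ 0.5556 -0.3053  0.02  ]
[275. 221.] [0.5814 0.1535 0.044 ]
```

View pics/crop1.png

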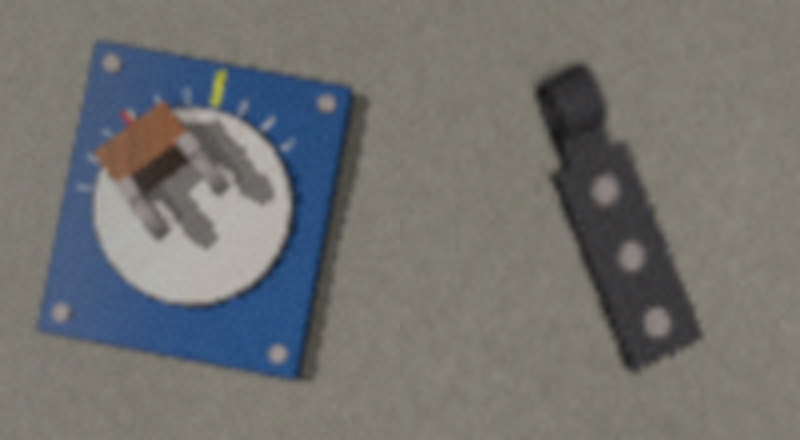

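The crop confirms both. Blue jig: red pointer at about (257,199), yellow mark at about (280,192). Dark steel leaf: knuckle towards (474,239), pointing to world +x.

Run:
```python
from h import *
np.set_printoptions(precision=4,suppress=True)
s=sensors.read_state(); print(s["t"],s["tcp_pos"],s["contact_force"],s["opening"]); R=np.array(s["orientation"]); print(R)
w=cams.capture("wrist"); print("cam in tool",R.T@(np.array(w["position"])-s["tcp_pos"]),R.T@np.array(w["attitude"]),w["K"][0,0])
c=cams.capture("top"); J=np.array([.5811,.1527])
for uv,z in [((256.7,199.3),.046),((279.8,192),.03)]:
    p=at_z(c,uv,z); d=p[:2]-J; print(p,np.hypot(*d),np.degrees(np.arctan2(d[1],d[0])))
```

```text
1.15 [ 0.1792 -0.5988  0.2445] [ 0.1286  0.5251 -0.4574] 0.9973264386087834
[[ 0.958   0.2867  0.0001]
 [ 0.2867 -0.958   0.    ]
 [ 0.0001  0.     -1.    ]]
cam in tool [ 0.0831  0.0004 -0.1406] [[ 0.0005  0.9562  0.2927]
 [ 1.     -0.0004 -0.0003]
 [-0.0002  0.2927 -0.9562]] 337.3308031157876
[0.6288 0.1914 0.046 ] 0.06142090261333926 39.039074153491846
[0.6495 0.1422 0.03  ] 0.06922665727347996 -8.699696149382302
```

Call:
send_rows(
  increments="30 -30.3 0 0 0 0 1;30 -30.3 0 0 0 0 1;30 -30.3 0 0 0 0 1;30 -30.3 0 0 0 0 1;30 -30.3 0 0 0 0 1;30 -30.3 0 0 0 0 1;30 -30.3 0 0 0 0 1;30 -30.3 0 0 0 0 1;30 -30.3 0 0 0 0 1;30 -30.3 0 0 0 0 1",
)

```text
t: 2.25
tcp_pos: [0.3803, -0.2209, 0.2449]
orientation: [[0.958, 0.286, 0.001], [0.286, -0.958, -0.001], [0.001, 0.001, -1.0]]
contact_force: [-0.1, -1.1, -0.2]
opening: 1.003
gripper_force: 0.0
```

Call:
send_rows(
  increments="30 -30.3 0 0 0 0 1;30 -30.3 0 0 0 0 1;30 -30.3 0 0 0 0 1;30 -30.3 0 0 0 0 1;30 -30.3 0 0 0 0 1;30 -30.3 0 0 0 0 1;30 -30.3 0 0 0 0 1;30 -30.3 0 0 0 0 1;0 0 0 0 0 -7.5 1;0 0 0 0 0 -7.5 1;0 0 0 0 0 -7.3 1;0 0 0 0 0 0 1",
)

```text
t: 3.45
tcp_pos: [0.5401, 0.0788, 0.2445]
orientation: [[0.777, 0.63, -0.0], [0.63, -0.777, 0.0], [-0.0, -0.0, -1.0]]
contact_force: [0.4, 0.3, -0.1]
opening: 0.999
gripper_force: 0.0
```

Run:
```python
from h import *
np.set_printoptions(precision=4,suppress=True)
s=sensors.read_state(); R=np.array(s["orientation"]); print(s["t"],s["tcp_pos"],np.degrees(np.arctan2(R[1,0],R[0,0])),s["joint_positions"])
w=cams.capture("wrist"); save(w,"w1.png")
J=np.array([.5811,.1527]); print(proj(w,[*J,.1]),proj(w,[*J,.044]))
```

```text
3.45 [0.5401 0.0788 0.2445] 39.04354737751875 [0.0003 0.0315 1.7339 0.     1.3763 0.8897]
[284.3755 143.8409] [290.9177 142.9022]
```

View pics/w1.png

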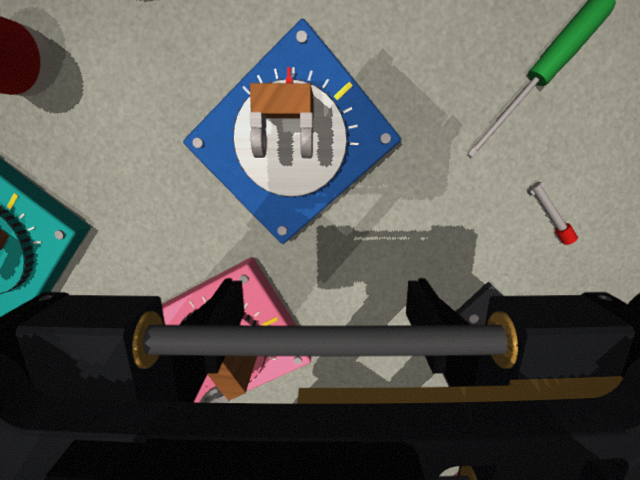

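The wrist view shows the blue jig clearly: red pointer at (290,76), yellow mark at (343,91), ears at (258,142) and (306,142), disc centred near (290,138). I'll measure from this picture.

```bash
cat > jig.py <<'E'
from h import *
def meas(w,box):
    im=w["color"]; x0,y0,x1,y1=box; hsv=cv2.cvtColor(im,cv2.COLOR_RGB2HSV)
    def pick(lo,hi):
        m=cv2.inRange(hsv,lo,hi); k=np.zeros_like(m); k[y0:y1,x0:x1]=m[y0:y1,x0:x1]; return k
    def pts(m,z):
        ys,xs=np.nonzero(m); return np.array([at_z(w,(x,y),z)[:2] for x,y in zip(xs,ys)],np.float32)
    r=cv2.minAreaRect(pts(pick((105,120,40),(125,255,255)),.03)); print("plate",r)
    J=np.array(r[0])
    out=[]
    for n,m,z in [("yellow",pick((24,120,120),(34,255,255)),.03),("red",pick((0,170,90),(6,255,255))|pick((175,170,90),(180,255,255)),.046)]:
        P=pts(m,z); c=P.mean(0); d=c-J; a=np.degrees(np.arctan2(d[1],d[0])); print(n,len(P),c,np.hypot(*d),a); out.append(a)
    print("head angle",out[1]-out[0])
    return J,out
E
python3 - <<'E'
from jig import *
np.set_printoptions(precision=4,suppress=True)
w=cams.capture("wrist"); meas(w,(180,10,410,250))
hsv=cv2.cvtColor(w["color"],cv2.COLOR_RGB2HSV); 
m=cv2.inRange(hsv,(0,0,150),(179,60,255)); n,l,st,ce=cv2.connectedComponentsWithStats(m)
for i in range(1,n):
    if st[i,4]>800: print(st[i],ce[i])
print([at_z(w,u,.112)[:2] for u in [(251,84),(312,84),(281,84)]], [at_z(w,u,.114)[:2] for u in [(258,135),(306,135),(282,135)]])
E
```

```text
plate ((0.5828169584274292, 0.15531116724014282), (0.14840295910835266, 0.16807609796524048), 80.93562316894531)
yellow 106 [0.6512 0.1446] 0.06926011766396702 -8.929723401743932
red 57 [0.6276 0.1909] 0.05719653697463915 38.52739783559039
head angle 47.45712123733432
[     0      0    640    302 101238] [339.8591 141.3966]
[ 233   85  113  111 5729] [286.5725 151.5416]
[ 323  193   59   34 1160] [351.3948 208.3767]
[ 296  282   72   43 2150] [331.5958 304.913 ]
[ 230  357   89   46 1592] [280.8901 386.9768]
[array([0.6016, 0.1974]), array([0.6301, 0.1616]), array([0.6156, 0.1797])] [array([0.5752, 0.1712]), array([0.5983, 0.1422]), array([0.5867, 0.1567])]
```

Call:
send_rows(
  increments="26.7 -10.8 0 0 0 0 1;26.7 -10.8 0 0 0 0 1;26.8 -10.8 0 0 0 0 1;0 0 30 0 0 0 1;0 0 30 0 0 0 1;0 0 30 0 0 0 1;0 0 25 0 0 0 1;0 0 15 0 0 0 1;0 0 9.5 0 0 0 1;0 0 0 0 0 0 1",
)

```text
t: 4.55
tcp_pos: [0.5816, 0.154, 0.1041]
orientation: [[0.778, 0.628, -0.002], [0.628, -0.778, -0.0], [-0.001, -0.001, -1.0]]
contact_force: [0.8, 0.0, 0.1]
opening: 1.003
gripper_force: 0.0
```

Call:
send_rows(
  increments="0 0 0 0 0 0 0;0 0 0 0 0 0 -0.2;0 0 0 0 0 0 -0.4;0 0 0 0 0 0 -0.6;0 0 0 0 0 0 -0.6;0 0 0 0 0 0 -0.6",
  squeeze=15,
)

```text
t: 5.15
tcp_pos: [0.5809, 0.1559, 0.1053]
orientation: [[0.778, 0.628, -0.003], [0.628, -0.778, 0.003], [-0.0, -0.004, -1.0]]
contact_force: [-0.6, 1.7, 5.2]
opening: 0.55
gripper_force: 15.0
```

Call:
send_rows(
  increments="0 0 0 0 0 6 -0.6;0 0 0 0 0 6 -0.6;0 0 0 0 0 6 -0.6;0 0 0 0 0 6 -0.6;0 0 0 0 0 6 -0.6;0 0 0 0 0 6 -0.6;0 0 0 0 0 6 -0.6;0 0 0 0 0 5.5 -0.6;0 0 0 0 0 0 -0.6;0 0 0 0 0 0 -0.6",
)

```text
t: 6.15
tcp_pos: [0.5813, 0.155, 0.1052]
orientation: [[0.989, -0.146, -0.002], [-0.146, -0.989, 0.001], [-0.002, -0.001, -1.0]]
contact_force: [-5.3, 2.6, 3.8]
opening: 0.554
gripper_force: 15.0
```

Call:
send_rows(
  increments="0 0 0 0 0 0 0;0 0 0 0 0 0 1;0 0 0 0 0 0 1;0 0 0 0 0 0 1;0 0 -20 0 0 0 1;0 0 -40 0 0 0 1;-20 0 -40 0 0 0 1;-30 0 -40 0 0 0 1;-30 0 0 0 0 0 1;0 0 0 0 0 0 1;0 0 0 0 0 0 1",
)

```text
t: 7.25
tcp_pos: [0.503, 0.166, 0.2452]
orientation: [[0.989, -0.148, 0.001], [-0.148, -0.989, -0.0], [0.001, 0.0, -1.0]]
contact_force: [0.2, -0.1, -0.4]
opening: 0.999
gripper_force: 0.0
```

Run:
```python
from jig import *
np.set_printoptions(precision=4,suppress=True)
s=sensors.read_state(); print(s["t"],s["tcp_pos"])
w=cams.capture("wrist"); save(w,"w2.png"); J,_=meas(w,(180,10,430,250)); print(proj(w,[*J,.1]))
```

```text
7.25 [0.503  0.166  0.2452]
plate ((0.5826959609985352, 0.15541911125183105), (0.1484140306711197, 0.16794800758361816), 80.93154907226562)
yellow 69 [0.6553 0.1436] 0.07354255452554782 -9.236391483150078
red 52 [0.6382 0.1468] 0.05615769530533441 -8.84437806278237
head angle 0.39201342036770725
[323.92   141.8389]
```

View pics/w2.png

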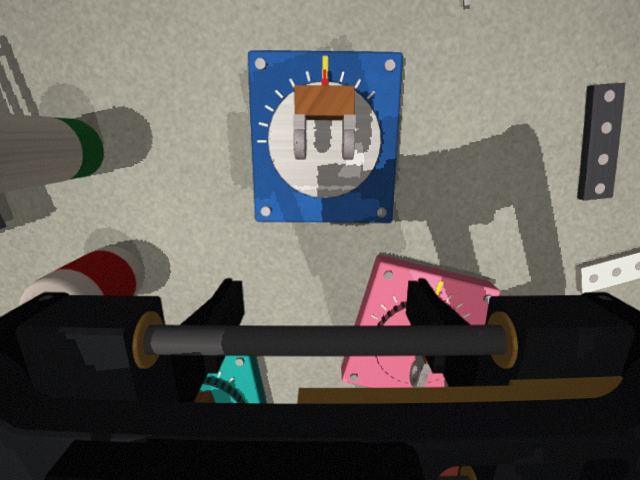

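The pointer now sits on the yellow mark (325,75), with a head angle of about 0.4°. Next I go and look at the steel leaf from close by.

Call:
send_rows(
  increments="0.8 44.2 0 0 0 0 1;0.8 44.2 0 0 0 0 1;0.8 44.2 0 0 0 0 1;0.8 44.2 0 0 0 0 1;0.8 44.2 0 0 0 0 1;0.8 44.2 0 0 0 0 1;0.8 44.2 0 0 0 0 1;0.8 44.2 0 0 0 0 1;0.8 44.2 0 0 0 0 1;0.8 44.2 0 0 0 0 1;0.8 44.2 0 0 0 0 1;0.8 44.2 0 0 0 0 1",
)

```text
t: 8.5
tcp_pos: [0.4332, -0.3626, 0.2438]
orientation: [[0.989, -0.149, -0.001], [-0.149, -0.989, 0.001], [-0.001, -0.001, -1.0]]
contact_force: [1.1, 0.9, -0.2]
opening: 0.998
gripper_force: 0.0
```

Call:
send_rows(
  increments="0 0 0 0 0 -6.5 1;0 0 0 0 0 -6.5 1;0 0 0 0 0 -6.5 1;0 0 0 0 0 -6.5 1;0 0 0 0 0 -6.5 1;0 0 0 0 0 0 1",
)

```text
t: 9.1
tcp_pos: [0.4336, -0.3607, 0.2438]
orientation: [[0.914, 0.406, -0.001], [0.406, -0.914, 0.001], [-0.001, -0.002, -1.0]]
contact_force: [0.2, -0.4, 0.9]
opening: 0.994
gripper_force: 0.0
```

Run:
```python
from h import *
np.set_printoptions(precision=4,suppress=True)
s=sensors.read_state(); print(s["t"],s["tcp_pos"])
w=cams.capture("wrist"); save(w,"w3.png")
for k in cams.masks_of("wrist","leaf"):
    ys,xs=np.nonzero(k["pixels"]); P=np.array([at_z(w,(x,y),0.012)[:2] for x,y in zip(xs,ys)],np.float32)
    r=cv2.minAreaRect(P); print(k["conf"],k["uv"],w["color"][k["pixels"]].mean(0),r); print(cv2.boxPoints(r))
```

```text
9.1 [ 0.4336 -0.3607  0.2438]
0.66 [171.5, 198.1] [202.4644 195.175  181.0981] ((0.38330966234207153, -0.20053845643997192), (0.039417117834091187, 0.12953904271125793), 7.301749229431152)
[[ 0.3555 -0.1388]
 [ 0.372  -0.2673]
 [ 0.4111 -0.2623]
 [ 0.3946 -0.1338]]
0.64 [328.2, 137.7] [70.6176 69.0669 70.4128] ((0.5125448107719421, -0.32679247856140137), (0.1295521855354309, 0.03729325160384178), 23.78539276123047)
[[ 0.4458 -0.3359]
 [ 0.4608 -0.37  ]
 [ 0.5793 -0.3177]
 [ 0.5643 -0.2836]]
0.56 [297.1, 279.5] [172.4463  93.637  111.7971] ((0.348094642162323, -0.36357545852661133), (0.03737106919288635, 0.12728451192378998), 89.04698944091797)
[[ 0.2842 -0.3812]
 [ 0.4114 -0.3833]
 [ 0.412  -0.346 ]
 [ 0.2848 -0.3438]]
```

View pics/w3.png

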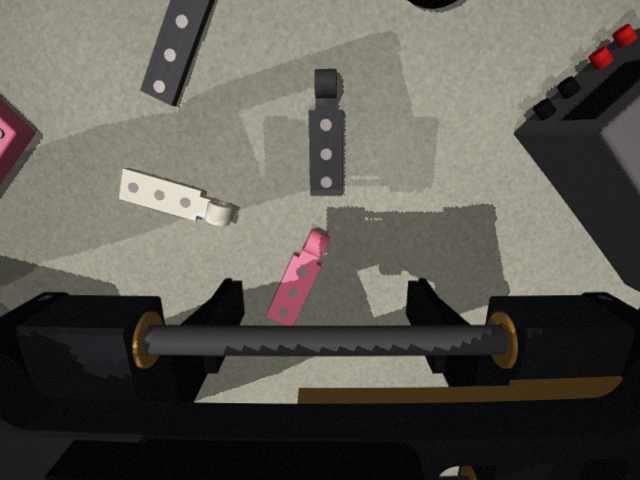

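The view shows the steel leaf at (326,140) with its knuckle at (326,83), aligned with the tool. The white look-alike is at (178,195) and the pink one at (298,278), both clear of the fingers. Now I descend and grip.

Call:
send_rows(
  increments="40 0.6 0 0 0 0 1;41.4 0.5 0 0 0 0 1;0 0 45 0 0 0 1;0 0 45 0 0 0 1;0 0 45 0 0 0 1;0 0 40 0 0 0 1;0 0 25 0 0 0 1;0 0 12 0 0 0 1;0 0 7 0 0 0 1;0 0 0 0 0 0 1",
)

```text
t: 10.2
tcp_pos: [0.5088, -0.3281, 0.026]
orientation: [[0.914, 0.405, -0.0], [0.405, -0.914, 0.0], [-0.0, -0.0, -1.0]]
contact_force: [0.3, 0.3, 0.4]
opening: 1.001
gripper_force: 0.0
```

Call:
send_rows(
  increments="0 0 0 0 0 0 0.2;0 0 0 0 0 0 -0.1;0 0 0 0 0 0 -0.4;0 0 0 0 0 0 -1;0 0 0 0 0 0 -1;0 0 0 0 0 0 -1;0 0 0 0 0 0 -1",
  squeeze=35,
)

```text
t: 10.9
tcp_pos: [0.5086, -0.3278, 0.026]
orientation: [[0.914, 0.406, -0.0], [0.406, -0.914, 0.0], [-0.0, -0.0, -1.0]]
contact_force: [0.3, 0.6, 1.0]
opening: 0.451
gripper_force: 0.0
```

Call:
send_rows(
  increments="0 0 0 0 0 0 -1;0 0 0 0 0 0 -1;0 0 0 0 0 0 -1",
)

```text
t: 11.2
tcp_pos: [0.5086, -0.3278, 0.026]
orientation: [[0.914, 0.406, -0.0], [0.406, -0.914, 0.0], [-0.0, -0.0, -1.0]]
contact_force: [-0.2, -0.2, -0.3]
opening: 0.407
gripper_force: 35.0
```

Call:
send_rows(
  increments="0 0 -15 0 0 0 -1;0 0 -30 0 0 0 -1;0 0 -40 0 0 0 -1;0 0 -40 0 0 0 -1;0 0 -40 0 0 0 -1;0 0 -15 0 0 0 -1",
)

```text
t: 11.8
tcp_pos: [0.5105, -0.3293, 0.2122]
orientation: [[0.914, 0.406, 0.006], [0.406, -0.914, -0.005], [0.004, 0.008, -1.0]]
contact_force: [0.6, -0.1, -1.0]
opening: 0.41
gripper_force: 35.0
```

Call:
send_rows(
  increments="18 -36.8 0 0 0 0 -1;18 -36.8 0 0 0 0 -1;18 -36.8 0 0 0 0 -1;18 -36.8 0 0 0 0 -1;18 -36.8 0 0 0 0 -1;18 -36.8 0 0 0 0 -1;18 -36.8 0 0 0 0 -1;18 -36.8 0 0 0 0 -1;18 -36.8 0 0 0 0 -1;18 -36.8 0 0 0 0 -1;18 -36.8 0 0 0 0 -1;18 -36.8 0 0 0 0 -1",
)

```text
t: 13.0
tcp_pos: [0.5258, 0.165, 0.2051]
orientation: [[0.914, 0.406, -0.001], [0.406, -0.914, -0.0], [-0.001, -0.0, -1.0]]
contact_force: [1.6, -0.3, -1.6]
opening: 0.407
gripper_force: 35.0
```

Call:
send_rows(
  increments="0 0 0 0 0 6.6 -1;0 0 0 0 0 6.6 -1;0 0 0 0 0 6.6 -1;0 0 0 0 0 6.6 -1;0 0 0 0 0 6.5 -1;0 0 0 0 0 0 -1;0 0 0 0 0 0 -1",
)

```text
t: 13.7
tcp_pos: [0.5262, 0.1634, 0.2053]
orientation: [[0.988, -0.152, -0.001], [-0.152, -0.988, -0.0], [-0.001, 0.0, -1.0]]
contact_force: [0.3, 0.3, -1.7]
opening: 0.408
gripper_force: 35.0
```

Run:
```python
from h import *
np.set_printoptions(precision=4,suppress=True)
s=sensors.read_state(); print(s["t"],s["tcp_pos"],s["gripper_force"]); R=np.array(s["orientation"])
w=cams.capture("wrist"); save(w,"w4.png"); print(proj(w,s["tcp_pos"]+R@[.055,0,.012]))
for k in cams.masks_of("wrist","leaf")[:3]: print(k["conf"],k["uv"],k["pixels"].sum())
```

```text
13.7 [0.5262 0.1634 0.2053] 34.9876606464386
[325.9281 201.9848]
0.71 [326.4, 269.1] 11358
0.62 [628.6, 291.4] 494
```

View pics/w4.png

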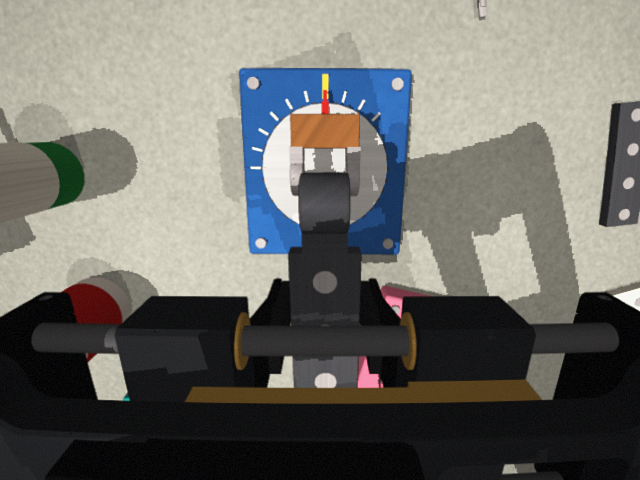

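Run:
```python
from jig import *
np.set_printoptions(precision=4,suppress=True)
s=sensors.read_state(); R=np.array(s["orientation"]); T=np.array(s["tcp_pos"])
w=cams.capture("wrist"); J,_=meas(w,(235,60,415,258))
g=cv2.cvtColor(w["color"],cv2.COLOR_RGB2GRAY).astype(int)
print(g[164:182,320:330].mean(1).round(), g[242:254,293:299].mean(1).round()); print(g[205,292:306],g[205,344:358])
C=R.T@(np.array(w["position"])-T)
for row in (171.5,172.5,173.5):
    d=R.T@ray(w,(325,row)); n=np.array([-d[2],d[0]])/np.hypot(d[0],d[2])  # plane normal in x,z
    # |n.(P-C)|=14mm with P=(x,.012)
    for sg in (1,-1): print(row,(sg*.014-n[1]*(.012-C[2]))/n[0]+C[0])
for row in (247,248,249):
    d=R.T@ray(w,(325,row)); print("plate end x",(C+d*(.014-C[2])/d[2])[0], "-> hole",(C+d*(.014-C[2])/d[2])[0]+.025)
for col in (299,351):
    d=R.T@ray(w,(col,205)); print("knuckle y",(C+d*(.0-C[2])/d[2])[1])
print("J in tool",R.T@(np.array([*J,.1])-T), R.T@(np.array([.5815,.1552,.1])-T))
```

```text
plate ((0.5828919410705566, 0.15547510981559753), (0.14826752245426178, 0.16785578429698944), 80.78895568847656)
yellow 81 [0.6542 0.1439] 0.07222635497484545 -9.262026834271573
red 97 [0.6351 0.1473] 0.05283439393280181 -8.85329192601351
head angle 0.40873490825806336
[129. 130. 130. 126. 125. 127. 127. 115.  71.  34.  34.  40.  42.  45.
  48.  50.  51.  53.] [94. 95. 96. 95. 74. 40. 28. 29. 29. 30. 28. 33.]
[232 233 233 233 236 237 138  70  80  83  88  90  87  86] [ 85  81  86  81  71  59  92 121 125 127 123 127 128 126]
171.5 0.0546869165357889
171.5 0.0828096431191379
172.5 0.05424220594005964
172.5 0.08237259675714191
173.5 0.0537966967503722
173.5 0.08193499456593357
plate end x 0.032698972599766604 -> hole 0.057698972599766606
plate end x 0.0321917039828132 -> hole 0.0571917039828132
plate end x 0.0316834983595747 -> hole 0.0566834983595747
knuckle y -0.011417926544166132
knuckle y 0.010550980559003107
J in tool [ 0.0571 -0.0009  0.1056] [ 0.0558 -0.0004  0.1056]
```

Call:
send_rows(
  increments="1.3 -0.2 20 0 0 0 -1;0 0 20 0 0 0 -1;0 0 15 0 0 0 -1;0 0 10 0 0 0 -1;0 0 8 0 0 0 -1;0 0 7 0 0 0 -1;0 0 5 0 0 0 -1;0 0 4 0 0 0 -1;0 0 4.3 0 0 0 -1;0 0 0 0 0 0 -1;0 0 0 0 0 0 -1",
)

```text
t: 14.95
tcp_pos: [0.5281, 0.1635, 0.1129]
orientation: [[0.988, -0.155, 0.0], [-0.155, -0.988, 0.0], [0.0, -0.0, -1.0]]
contact_force: [-0.3, -0.2, -1.3]
opening: 0.408
gripper_force: 35.0
```

Run:
```python
from jig import *
np.set_printoptions(precision=4,suppress=True)
s=sensors.read_state(); print(s["t"],s["tcp_pos"],s["contact_force"],s["torque"])
w=cams.capture("wrist"); meas(w,(200,60,440,300)); d=cams.capture("side"); c=cams.capture("top")
J=[.5815,.1552,.1]; u=proj(w,J); v=proj(d,J); t=proj(c,J); print(u,v,t)
def crop(c,u,h,n): x,y=np.round(u).astype(int); return cv2.resize(c["color"][max(y-h,0):y+h,x-h:x+h],(n,n),interpolation=cv2.INTER_CUBIC)
im=np.hstack([crop(w,u,60,400),crop(d,v,30,400)])
cv2.imwrite("pics/crop2.png",im[:,:,::-1])
```

```text
14.95 [0.5281 0.1635 0.1129] [-0.2527 -0.1738 -1.3009] [0.0398 0.0694 0.0075]
plate ((0.5778807401657104, 0.1562945544719696), (0.14775799214839935, 0.15849322080612183), 80.92374420166016)
yellow 111 [0.651  0.1439] 0.07411813589061275 -9.605828998009157
red 201 [0.6365 0.147 ] 0.05933441813979075 -9.004968150487418
head angle 0.600860847521739
[325.6543 203.587 ] [270.4073 260.027 ] [268.9777 217.8598]
```

View pics/crop2.png

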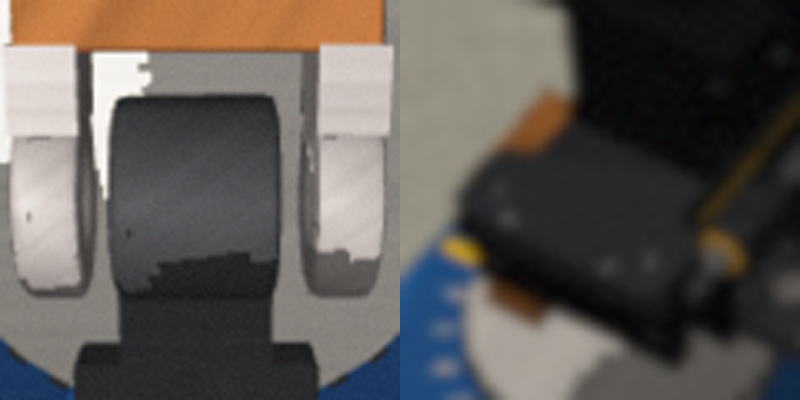

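The wrist crop shows the knuckle midway between the ears, at columns 110–280 in an ear gap of about 78–318. Its near edge (row 298) lines up with those of the ears (row 296). The scales match too (7.73 and 7.77 px/mm), so the heights agree. Nothing is touching. I'll lower it 0.8 mm and hand in.

Call:
send_rows(
  increments="0 0 0.8 0 0 0 -1;0 0 0 0 0 0 -1;0 0 0 0 0 0 -1;0 0 0 0 0 0 -1;0 0 0 0 0 0 -1",
)

```text
t: 15.6
tcp_pos: [0.5279, 0.1635, 0.1119]
orientation: [[0.988, -0.155, -0.0], [-0.155, -0.988, 0.0], [-0.0, -0.0, -1.0]]
contact_force: [-0.5, 0.3, -1.2]
opening: 0.409
gripper_force: 35.0
```

```bash
python3 -c "
from h import *
s=sensors.read_state(); print(s['t'],s['tcp_pos'],s['contact_force'],s['gripper_force']); print(order.close_job())"
```

```text
15.6 [0.52794606 0.16345351 0.11193664] [-0.52581044  0.26394023 -1.18418387] 34.98744606971741
the job is handed in; nothing more can be done
None
```

I turned the head to zero (about 0.5° off by camera) and handed the job in at 15.6 s, with the steel leaf held level between the ears, its hole lined up to within about 1 mm by camera and no sign of contact with the jig; the judge's result was not reported back.

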